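# Pop the fuse door of the blown circuit

## Task

A fuse has blown in the supply box on the bench: the red flag in front of one of its two fuse doors marks which. Switch the box off by pressing down the raised end of its rocker switch, and push the roll of tape off the marked door, straight back onto the bare rear part of the box's top; then press that door down once and let go, so that it pops up and stays standing open by itself with the arm clear of it. Reach in over the clear welding screen on the bench's near edge. Only push and press, never pick anything up; leave the other door shut with its nut on it, and everything else on the bench as it lies.

Things in the scene. Friction and masses are not known exactly. Their poses are not given: they have to be found in the camera images.
- case: Dark grey-blue supply box, fixed: 216 mm (x) by 240 (y) by 255 high. Origin: centre of its underside, on the bench; z up; -x side (six outlets) faces the robot, +y is its left. Flat top 255 mm up, ringed by a black edge guard 9 mm wide, 4.5 mm proud. On top from front to rear: strip with switch and two flags, two pale fuse doors side by side, bare rear part.
- rear_deck (a point): Centre of the bare rear part of the box's top, at (60, 0, 255) mm in the box's frame; the bare part runs from x = 22 to x = 99 mm and over the whole width inside the edge guard.
- power_switch (a joint): Angle of the black concave rocker, 27 mm (box x) by 50 mm (box y), centred at (-84, 0) mm in the box's frame, rocking about a line along box x. 0 = on: left half (box +y, white bar) slopes up 0.35 rad, its end 16 mm above the box's top. 0.35 = off: left half level, 8.5 mm above the top; its bezel is 5 mm high. Press about 2 N; past the middle it snaps over and stays.
- switch_press (a point): Point on the upper face of the rocker's left half, 17 mm from the rocking axis; moves with the rocker. When on it is 14 mm above the box's top, when off 8.5 mm.
- door_left (a joint): Angle of the fuse door on the box's +y side. 0 shut, -0.085 pressed to its stop, 1.2 fully open, free edge 70 mm above the box's top. Push-push latch: press the shut door past -0.05 (3 mm at the press point, about 4 N) and let go; a damped spring swings it to 1.2 in about 2 s. An open door pressed right down latches shut again.
- door_right (a joint): Angle of the fuse door on the box's -y side; same values and behaviour as the left one.
- door_left_press (a point): Middle of the ribbed thumb patch on the left door's upper face, at (-38, +70, 259) mm in the box's frame when shut; moves with the door. The door is 75 mm (x) by 58 (y), centred at (-20, +70) mm, 4 mm proud of the top, hinged at its rear edge, x = +18 mm.
- door_right_press (a point): The same point on the right door, at (-38, -70, 259) mm in the box's frame when shut; that door is centred at (-20, -70) mm, otherwise the same.
- flag_red: Blown-fuse flag showing red: a round lens 17 mm across in a dark 22 mm bezel, 4.5 mm high, on the front strip, 64 mm in front of the centre of one door (box x -84, y +70 or -70 mm). The door behind it is the one to open. Origin: centre of its underside, on the box's top.
- flag_white: The same flag showing white: the fuse behind it is sound. In front of the other door.
- tape_roll: Black roll of tape lying flat, 55 mm across and 19 mm high, about 50 g. Starts on the marked door. Origin: about the centre of its underside (within 2 mm); z is up.
- weld_screen: Clear, hardly visible welding screen, fixed upright on the near edge of the bench between robot and work: a flat sheet 6 mm thick, 820 mm wide along its own x, top edge 500 to 535 mm above the bench. Origin: middle of its lower edge. Its ends are near (0.41, 0.13) and (0.21, -0.68) m. Solid: reach in over it from above.
- nut_m16: Steel nut, 24 x 27 x 13 mm, lying on the other door; stays there. Origin: centre of its underside.
- screwdriver: Screwdriver with a red handle, 204 mm long, 28 mm thick, lying on the bench left of the box; not part of the job.
- pliers: Pliers with red and yellow grips, 200 x 58 x 13 mm, lying on the bench right of the box; not part of the job.
- tape_measure: Yellow tape measure, 81 x 36 x 60 mm, standing on the bench behind the box; not part of the job.
- marker: White and blue paint marker, 131 mm long, 17 mm thick, lying on the bench to the right; not part of the job.
There are look-alikes about, which are no part of the job. Leave any yellow look-alike of the tape_roll alone.

How it is judged:
On the way, in this order (a step that is already met when the one before it is completed fails the run):
1. the switch is off and the roll of tape lies flat on the bare rear part of the box's top, clear of the doors (value of joint power_switch above 0.29 rad and x of tape_roll in the frame of case above 0.042 m and z of tape_roll in the frame of case between 0.252 and 0.258 m and angle between tape_roll's own z axis and vertical below 0.06 rad and linear speed of tape_roll below 0.02 m/s), for 0.2 s.
2. the marked door has popped up and stands open by itself, untouched, for a second (((y of flag_red in the frame of case above 0 m and value of joint door_left above 1 rad and contact force between each of the arm, the fingers and door_left below 0.2 N) or (y of flag_red in the frame of case below 0 m and value of joint door_right above 1 rad and contact force between each of the arm, the fingers and door_right below 0.2 N))), for 1 s.
At the end, for the whole second after the job is handed in: Switch off (at least 0.29 of 0.35 rad); tape roll at rest, flat on the rear of the box's top (origin 42 mm or more behind the box's middle, within 3 mm of the top's height); marked door standing open by itself (over 1.0 rad), clear of the roll; other door shut (within 0.03 rad) (all of step 1 and ((y of flag_red in the frame of case above 0 m and value of joint door_left above 1 rad and value of joint door_right between -0.03 and 0.03 rad and contact force between tape_roll and door_left below 0.05 N) or (y of flag_red in the frame of case below 0 m and value of joint door_right above 1 rad and value of joint door_left between -0.03 and 0.03 rad and contact force between tape_roll and door_right below 0.05 N))); the robot touches nothing.
It fails at once if a fuse door is opened while the box is still switched on (value of joint power_switch below 0.25 rad and value of joint any of door_left, door_right above 0.1 rad).
It fails at once if the door of the sound fuse is opened ((y of flag_red in the frame of case above 0 m and value of joint door_right above 0.1 rad) or (y of flag_red in the frame of case below 0 m and value of joint door_left above 0.1 rad)).
It fails at once if an open door is pushed back down instead of being left after one press ((value of joint door_left between 0.3 and 1.1 rad and velocity of joint door_left below -0.25 rad/s) or (value of joint door_right between 0.3 and 1.1 rad and velocity of joint door_right below -0.25 rad/s)).
It fails at once if the roll of tape is picked up (more than 15 mm above the door it lay on) or falls off the box (z of tape_roll in the frame of case above 0.274 m or z of tape_roll in the frame of case below 0.24 m).
It fails at once if a bystander is moved by more than 15 mm (distance of any of nut_m16, screwdriver, pliers, tape_measure, marker from where it was at the start of the episode above 0.015 m).
It also fails if it takes over 54 s, if anything falls off the work surface, if the arm or the gripper's body presses on something with over 40 N, if the wrist force passes 120 N, or if a joint passes its speed limit or range.

## Robot

A 7-joint arm with a two-finger parallel gripper is mounted at the origin on a cart in front of the work surface, level with it; the furniture and walls round the work are solid. World frame = base frame: x ahead of the robot, y to its left, z up, the work surface at z = 0. Lengths are in m, angles in rad, forces in N, time in s.
With the tool pointing down it reaches from about 0.4 to 0.85 m from the base axis. Payload 10.4 kg.
Tool frame: the origin (TCP) lies between the finger pads; the fingertips stand 11 mm ahead of it and the grasp point (between the pads) lies 8 mm behind it; x points along the fingers, y is the direction in which the jaws open and shut, and the axes are right-handed (so a half turn about x gives the same grasp; the last joint's range is limited). The gripper opens to 87 mm and grips with 3 to 60 N. Pads are 19 mm wide; open, the fingers measure 117 mm over their backs; the gripper's body (75 mm by 190 mm) begins 51 mm behind the grasp point.
Start: joints at [-1.342, 0.332, -0.065, 1.46, 0.022, 1.35, -0.088], TCP at [0.156, 0.605, 0.234] pointing down, gripper open.
Joint ranges: [-2.6, 2.6], [-0.5, 2.12], [-1.47, 1.34], [0.16, 2.42], [-1.27, 4.41], [0.06, 2.06], [-2.6, 2.6]. Speed limits (rad/s): [2.22, 2.22, 2.79, 2.79, 3.14, 3.14, 3.14].

## Interface

Orientations are given as a unit quaternion [x, y, z, w].
In Python, from bench import r, cams, ticket gives the robot as it stands. The module is installed in compiled form; this text tells all that it offers.
- The arm moves only by the tool drive_tool, never from a script. Its argument "moves" is text: rows parted by semicolons, each of 5 numbers parted by spaces: the shift along the world's x, y, z in m, then the turn about the world's z in degrees, then the closure, from 0 (fully open) to 1 (shut). In form: x y z twist grip; .... A call has 1 to 20 rows; each row shifts and turns the commanded pose from where the row before left it; what a row does not reach is not made up. A row lasts 1/8 s, in which the tool goes at most 62.5 mm and 10.7 degrees, less where a joint would pass 70% of its speed; a pose out of reach is approached as far as the arm can. A call is refused whole if a number of a shift passes 0.0625 or a number of a turn 10.7, either way. A call with a gripper value outside its range is refused whole. The fingers move at their own pace and stop on an object; "newtons" is the grip in N (left out, the last holds). Time passes only in rows, so rows that do not move let the fingers close. It gives the time, the measured TCP pose, the force and the opening at its end, in the units of the state.
- r.read_state(): the state, without advancing time (a new reading comes with each control period).
- cams.camera(name): name is "scene" or "top" or "wrist"; returns a dict with "color" (400x640x3 uint8, red, green, blue), "fx", "fy", "cx", "cy" (pixels), "extrinsics" (4x4, takes a point from camera to world coordinates). Camera axes: x right, y down, z forward; pixel columns grow to the right and rows downward; lengths in m; the calibration is good to about 2 mm. A picture is of the moment at which its call begins. There is no depth.
- ticket.close_job(): hands the job in, once; it reports no verdict.
The state is a dict: "time": time; "joint_positions": joint angles; "joint_vel": joint speeds; "joint_torque": joint torques, N m; "ee_pos": TCP position; "eef_rot": TCP orientation; "ft_force": force on the tool from outside, world axes, zero at the start; "torque": the same for the moment, N m; "width": finger opening in m.
Only numpy, scipy, OpenCV 4.12 (cv2) and the standard library are available. Lean on these libraries where they do the work, as an engineer would, in place of code of your own. Each camera call takes 0.05 s, during which the arm holds its last target.

## Working session

There is one attempt and no reset: what is moved stays moved. The work goes in short steps, Python scripts to look and compute and a tool call to move; the robot and the scene stay as the last step left them, time stands still between calls to the robot, and variables do not carry over. Pictures are saved under pics/ and viewed, and the job is handed in when it is done.

Besides the shell and the picture viewer there is one more tool, called after "Emit:" as name(argument=value, ...) on one line, values as JSON. drive_tool: Moves the arm, as the interface text tells. Its arguments: {"type":"object","properties":{"moves":{"type":"string"},"newtons":{"type":"number"}},"required":["moves"]}

```bash
mkdir -p pics; python3 - <<'E'
from bench import r,cams
import cv2,numpy as np
s=r.read_state()
print(s)
for n in ["scene","top","wrist"]:
    c=cams.camera(n); cv2.imwrite(f"pics/{n}0.png",c["color"][:,:,::-1])
    print(n,c["fx"],c["fy"],c["cx"],c["cy"]);print(np.round(c["extrinsics"],4))
E
```

```text
{'time': 0.0, 'joint_positions': array([-1.34159023,  0.33287759, -0.06470624,  1.46094118,  0.02158743,
        1.34990505, -0.08850862]), 'joint_vel': array([ 0.00101953,  0.00015409,  0.00206793, -0.00010621,  0.00083368,
       -0.00026522, -0.00162043]), 'joint_torque': array([-1.11415520e-03, -6.23241735e+01,  2.37894407e-02, -3.89909506e+01,
       -6.15276187e-02,  3.93158651e-02,  1.37312027e-04]), 'ee_pos': array([0.15562516, 0.60492733, 0.23275044]), 'eef_rot': array([ 0.08828067,  0.70155557, -0.08929217,  0.70146505]), 'ft_force': array([ 0.00261737, -0.53312962, -0.0745317 ]), 'torque': array([-0.05232564,  0.02653464, -0.01886631]), 'width': 0.08672278269783021}
scene 485.8512061154599 485.8512061154599 308.91182565301733 198.53381304574512
[[ 0.6915  0.5754 -0.4367  1.1401]
 [ 0.7223 -0.5431  0.4282 -0.8011]
 [ 0.0092 -0.6116 -0.7912  1.2307]
 [ 0.      0.      0.      1.    ]]
top 496.4658985999159 496.4658985999159 321.62098275288577 202.7106764614784
[[ 0.0869 -0.9668  0.2403  0.2871]
 [-0.9962 -0.0828  0.0271 -0.225 ]
 [-0.0063 -0.2417 -0.9703  1.2227]
 [ 0.      0.      0.      1.    ]]
wrist 309.56232221939894 309.56232221939894 318.6897248948017 204.4734101459225
[[ 2.502e-01  9.265e-01  2.812e-01  7.870e-02]
 [ 9.682e-01 -2.393e-01 -7.310e-02  6.251e-01]
 [-4.000e-04  2.905e-01 -9.569e-01  3.842e-01]
 [ 0.000e+00  0.000e+00  0.000e+00  1.000e+00]]
```

View pics/scene0.png

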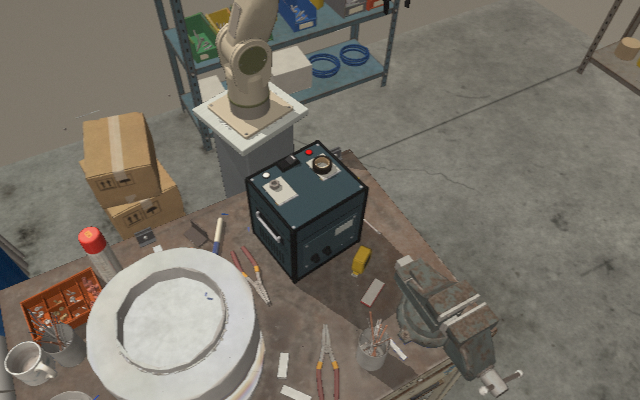

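View pics/top0.png

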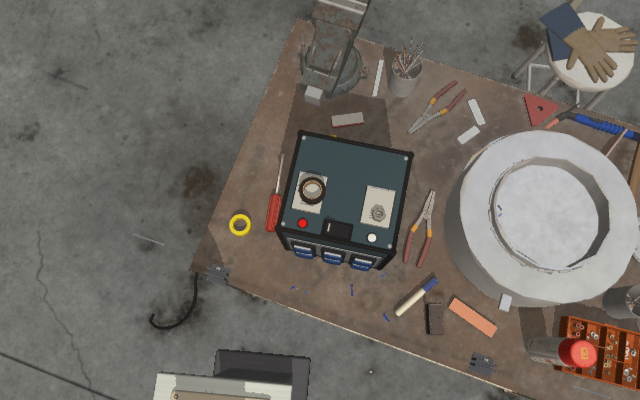

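The top picture shows the box at about (345,200). The red flag at (303,223) sits in front of the left (+y) door, and the black roll is on that door at (312,189). The nut is on the right door at (378,212). The yellow ring at (240,225) is a look-alike. Next I enlarge it to confirm.

```bash
python3 - <<'E'
import cv2
i=cv2.imread("pics/top0.png")[120:280,265:425]
cv2.imwrite("pics/topc.png",cv2.resize(i,(592,592),interpolation=cv2.INTER_CUBIC))
i=cv2.imread("pics/scene0.png")[130:290,230:390]
cv2.imwrite("pics/scenec.png",cv2.resize(i,(592,592),interpolation=cv2.INTER_CUBIC))
E
```

```text
(no output)
```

View pics/topc.png

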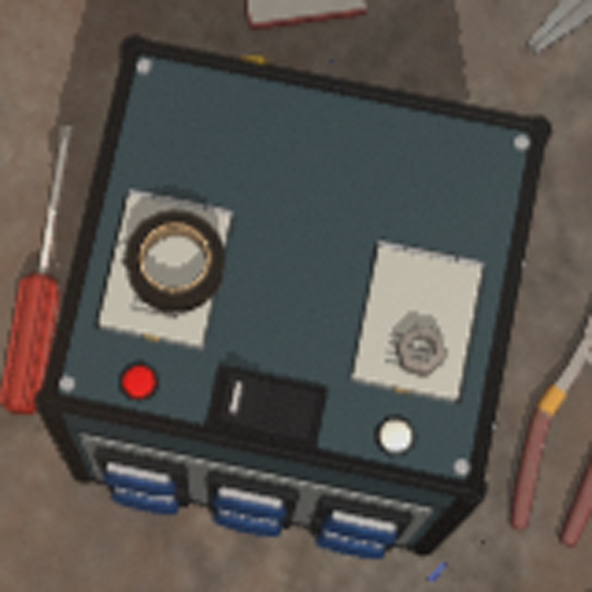

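View pics/scenec.png

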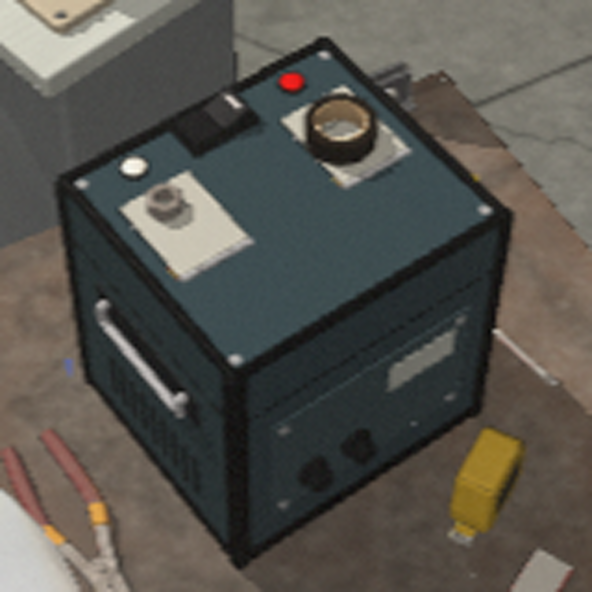

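```bash
cat > h.py <<'E'
import numpy as np, cv2
from scipy.optimize import least_squares
K={"scene":(485.8512,308.9118,198.5338),"top":(496.4659,321.621,202.7107)}
from bench import cams
def proj(c,P):
    E=c["extrinsics"]; q=(np.asarray(P)-E[:3,3])@E[:3,:3]
    return np.c_[c["fx"]*q[:,0]/q[:,2]+c["cx"],c["fy"]*q[:,1]/q[:,2]+c["cy"]]
def ray(c,uv,z):
    E=c["extrinsics"]; d=E[:3,:3]@np.array([(uv[0]-c["cx"])/c["fx"],(uv[1]-c["cy"])/c["fy"],1]); o=E[:3,3]
    return o+d*(z-o[2])/d[2]
def b2w(p,b):
    b=np.atleast_2d(b); c,s=np.cos(p[2]),np.sin(p[2])
    return np.c_[p[0]+c*b[:,0]-s*b[:,1],p[1]+s*b[:,0]+c*b[:,1],b[:,2]]
def w2b(p,w):
    c,s=np.cos(p[2]),np.sin(p[2]); d=np.asarray(w)[:2]-np.array(p[:2]); return np.array([c*d[0]+s*d[1],-s*d[0]+c*d[1]])
E
python3 - <<'E'
from h import *
B=[(-84,70,259.5),(-84,-70,259.5)]+[(x,y,259) for y0 in (70,-70) for x in (17.5,-57.5) for y in (y0+29,y0-29)]
B=np.array(B)/1000
T=np.array([(139,381),(395,435),(131,190),(233,211),(99,328),(203,347),(378,241),(484,265),(352,379),(459,401)])
S=np.array([(291,82),(133,167),(411,151),(345,185),(345,87),(282,122),(253,241),(180,278),(189,172),(120,209)])
T=(T+.5)/3.7-.5+[265,120]; S=(S+.5)/3.7-.5+[230,130]
ct=cams.camera("top"); cs=cams.camera("scene")
for nm,cc in (("both",[(ct,T),(cs,S)]),("top",[(ct,T)]),("scene",[(cs,S)])):
    f=lambda p:np.concatenate([(proj(c,b2w(p,B))-u).ravel() for c,u in cc])
    o=least_squares(f,[0.6,-.2,0]); print(nm,o.x,np.sqrt(np.mean(o.fun**2)),np.abs(o.fun).max())
    if nm=="both": p=o.x
for n,c,uv,z in (("tt",ct,(174,259),.278),("ts",cs,(342,119),.278)):
    o=(265,120) if c is ct else (230,130)
    uv=[(uv[0]+.5)/3.7-.5+o[0],(uv[1]+.5)/3.7-.5+o[1]]
    w=ray(c,uv,z); print(n,w,w2b(p,w)*1000)
for n,b in (("press",(-38,70,259)),("sw",(-84,17,269)),("deck",(60,70,255)),("nut",(-38,-70,259))):
    print(n,b2w(p,np.array(b)/1000))
E
```

```text
both [ 0.55808065 -0.24355107 -0.12644093] 0.8436235619117989 2.14432303891482
top [ 0.5564521  -0.2435711  -0.12652533] 0.5693568416924818 1.3582347646330106
scene [ 0.56175808 -0.24446494 -0.12699367] 0.2805254879093803 0.6605198042430516
tt [ 0.5458676 -0.1767082  0.278    ] [-20.54472899  64.76914742]
ts [ 0.54965461 -0.17567903  0.278     ] [-16.9177352   66.26765778]
press [[ 0.52921131 -0.16931792  0.259     ]]
sw [[ 0.476895   -0.21609402  0.269     ]]
deck [[ 0.62642897 -0.18167614  0.255     ]]
nut [[ 0.51155671 -0.3082003   0.259     ]]
```

```bash
python3 - <<'E'
from scipy.spatial.transform import Rotation as R
from bench import r
s=r.read_state(); print(R.from_quat(s["eef_rot"]).as_matrix().round(3))
E
```

```text
[[-0.     0.249  0.968]
 [-0.001  0.968 -0.249]
 [-1.    -0.001 -0.   ]]
```

View pics/wrist0.png

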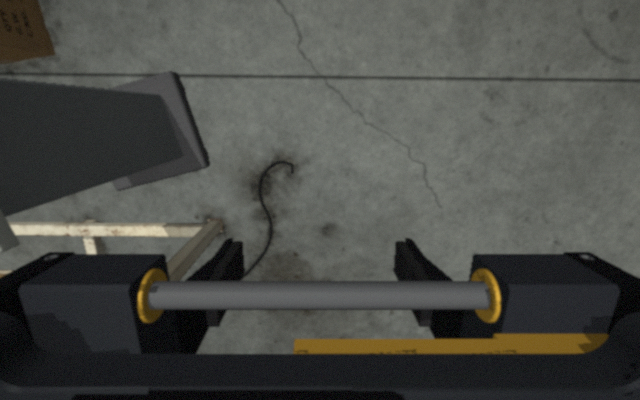

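Emit:
drive_tool(moves="0 0 0.04 0 0.3; 0 0 0.045 0 0.3; 0 0 0.045 0 0.3; 0 0 0.045 0 0.3; 0.02 -0.02 0.045 3 0.3; 0.04 -0.04 0.045 4 0.3; 0.04 -0.04 0 0 0.3; 0.04 -0.04 0 0 0.3; 0.04 -0.04 0 0 0.3; 0.04 -0.04 0 0 0.3; 0.04 -0.04 0 0 0.3; 0.04 -0.04 0 0 0.3; 0.04 -0.04 0 0 0.3; 0.04 -0.04 0 0 0.3; 0.04 -0.04 0 0 0.3; 0.02 -0.04 0 0 0.3; 0 0 0 0 0.3")

```text
time: 2.38
ee_pos: [0.5916, 0.1467, 0.492]
eef_rot: [0.047, 0.706, -0.049, 0.705]
ft_force: [-0.6, 0.2, 0.5]
width: 0.0608
```

```bash
python3 - <<'E'
from bench import r,cams
import cv2
s=r.read_state(); print(s["joint_positions"].round(3),s["ee_pos"].round(4),s["width"],s["ft_force"].round(2))
cv2.imwrite("pics/s1.png",cams.camera("scene")["color"][:,:,::-1])
E
```

```text
[-0.545  0.324  0.348  0.958 -0.112  1.876  1.187] [0.5916 0.1467 0.492 ] 0.06078380149510116 [-0.62  0.2   0.51]
```

View pics/s1.png

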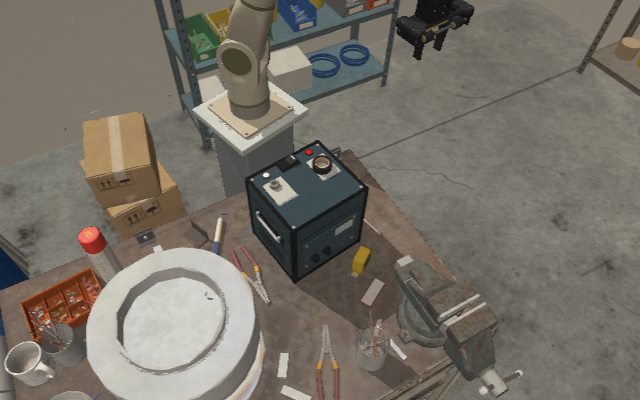

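Clear of everything so far: the gripper is at about (435,30) in the scene picture, beyond the screen's left end. I continue to a hover over the box.

Emit:
drive_tool(moves="0 -0.04 0 0 0.6; 0 -0.04 0 0 0.6; 0 -0.04 0 0 0.6; 0 -0.04 0 0 0.6; 0 -0.04 0 0 0.6; 0 -0.04 0 0 0.6; 0 -0.04 0 0 0.6; 0 -0.04 0 0 0.6; 0 -0.04 0 0 0.6; -0.03 0 -0.02 0 0.6; -0.03 0 -0.02 0 0.6; -0.03 0 -0.02 0 0.6; 0 0 0 0 0.6; 0 0 0 0 0.6")

```text
time: 4.18
ee_pos: [0.5012, -0.208, 0.4333]
eef_rot: [0.045, 0.705, -0.045, 0.706]
ft_force: [0.8, -0.4, 0.7]
width: 0.0351
```

```bash
python3 - <<'E'
from bench import r,cams
import cv2
s=r.read_state(); print(s["joint_positions"].round(3),s["ee_pos"].round(4),s["width"],s["ft_force"].round(2))
for n in ("scene","wrist","top"):cv2.imwrite(f"pics/{n}2.png",cams.camera(n)["color"][:,:,::-1])
E
```

```text
[-0.135  0.119  0.508  1.325 -0.059  1.711  1.805] [ 0.5012 -0.208   0.4333] 0.03507817047553193 [ 0.83 -0.43  0.72]
```

View pics/scene2.png

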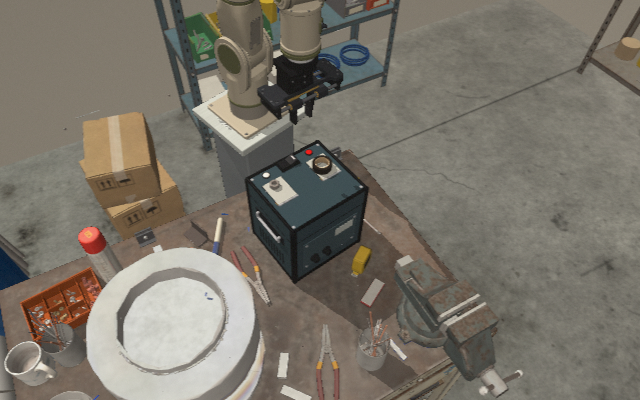

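View pics/top2.png

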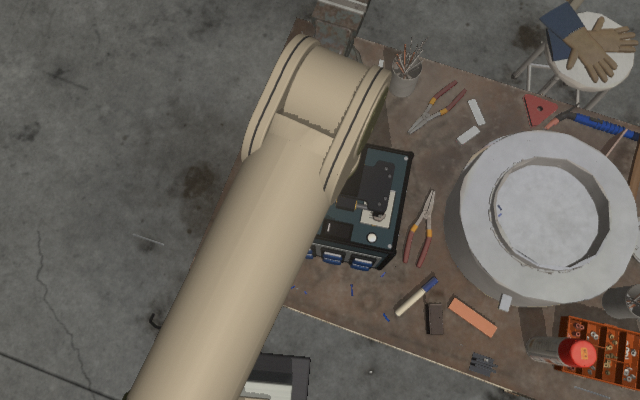

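View pics/wrist2.png

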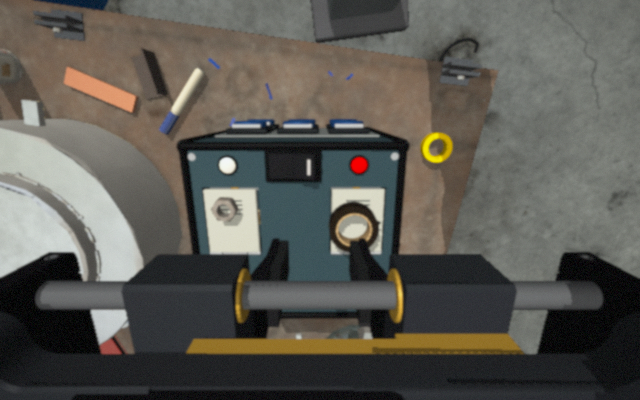

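The wrist picture shows the red flag at (359,165), the white flag at (228,165), the rocker at (293,166) with its bar at (308,166), and the roll at (354,228). I use it to check the box pose.

```bash
python3 - <<'E'
import cv2
i=cv2.imread("pics/wrist2.png")[110:270,175:415]
cv2.imwrite("pics/w2c.png",cv2.resize(i,(792,528),interpolation=cv2.INTER_CUBIC))
E
```

```text
(no output)
```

View pics/w2c.png

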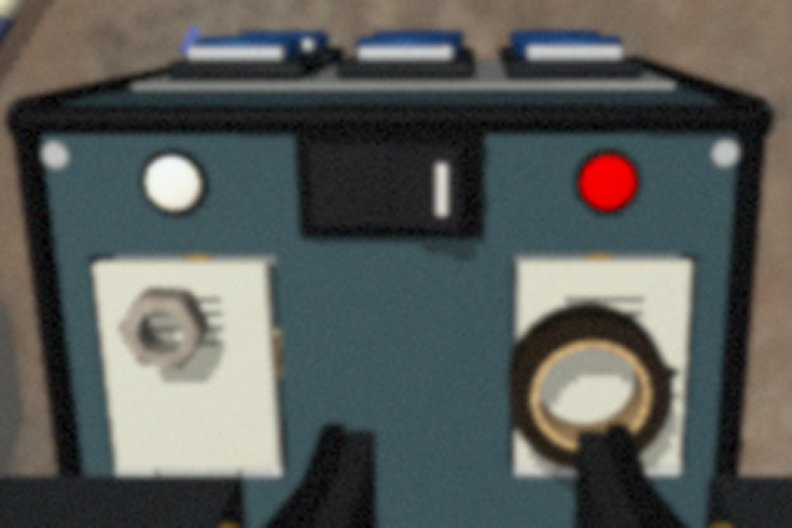

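```bash
python3 - <<'E'
from h import *
B=np.array([(-84,70,259.5),(-84,-70,259.5),(-57.5,99,259),(-57.5,41,259),(-57.5,-41,259),(-57.5,-99,259),(17.5,-41,259),(17.5,-99,259),(17.5,41,259),(17.5,99,259)])/1000
W=np.array([(608,182),(173,182),(692,257),(516,257),(272,257),(93,257),(282,476),(117,476),(513,476),(682,476)])
W=(W+.5)/3.3-.5+[175,110]
c=cams.camera("wrist")
f=lambda p:(proj(c,b2w(p,B))-W).ravel()
o=least_squares(f,[.558,-.244,-.126]); print(o.x,np.abs(o.fun).max()); p=o.x
def px(u,v):return ((u+.5)/3.3-.5+175,(v+.5)/3.3-.5+110)
for q,z in ((591,387),.278),((591,387),.276):print("tape",w2b(p,ray(c,px(*q),z))*1000, ray(c,px(*q),z))
for P in (o.x,[.558,-.2436,-.1264]):
  for n,b in (("press",(-38,70,259)),("sw",(-84,17,269)),("deck",(60,70,255)),("behind",(-65,66,0))):print(n,b2w(P,np.array(b)/1000).round(4))
E
```

```text
[ 0.5568282  -0.24292736 -0.12907506] 1.6921279215014522
tape [-20.9884399   63.96235401] [ 0.54424739 -0.17679552  0.278     ]
tape [-20.2173684   64.20514797] [ 0.5450433  -0.17665399  0.276     ]
press [[ 0.5282 -0.1686  0.259 ]]
sw [[ 0.4757 -0.2153  0.269 ]]
deck [[ 0.6253 -0.1812  0.255 ]]
behind [[ 0.5009 -0.1691  0.    ]]
press [[ 0.5291 -0.1694  0.259 ]]
sw [[ 0.4768 -0.2161  0.269 ]]
deck [[ 0.6263 -0.1817  0.255 ]]
behind [[ 0.5018 -0.1699  0.    ]]
```

Emit:
drive_tool(moves="-0.012 -0.002 -0.03 0 1; -0.012 -0.003 -0.03 0 1; 0 0 -0.03 0 1; 0 0 -0.03 0 1; 0 0 0 0 1; 0 0 0 0 1", newtons=20)

```text
time: 5.12
ee_pos: [0.4769, -0.2145, 0.3138]
eef_rot: [0.046, 0.705, -0.046, 0.706]
ft_force: [0.5, 0.0, 0.6]
width: 0.0006
```

```bash
python3 - <<'E'
from bench import r,cams
import cv2
s=r.read_state(); print(s["ee_pos"].round(4),s["width"],s["ft_force"].round(2))
i=cams.camera("wrist")["color"][:,:,::-1]; cv2.imwrite("pics/w3.png",i)
i=cams.camera("scene")["color"][:,:,::-1]; cv2.imwrite("pics/s3.png",cv2.resize(i[50:250,210:410],(600,600),interpolation=cv2.INTER_CUBIC))
E
```

```text
[ 0.4769 -0.2145  0.3138] 0.0005751752208045155 [0.5  0.   0.64]
```

View pics/w3.png

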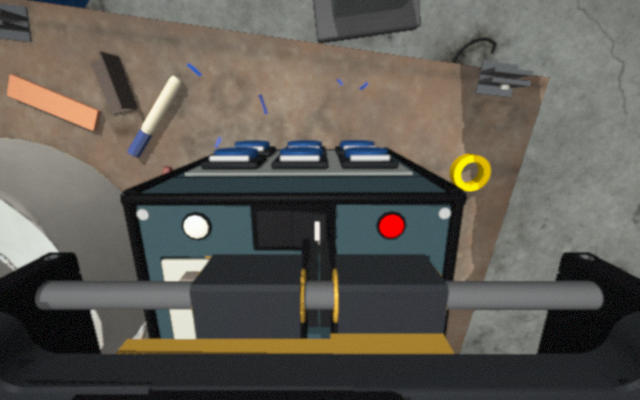

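View pics/s3.png

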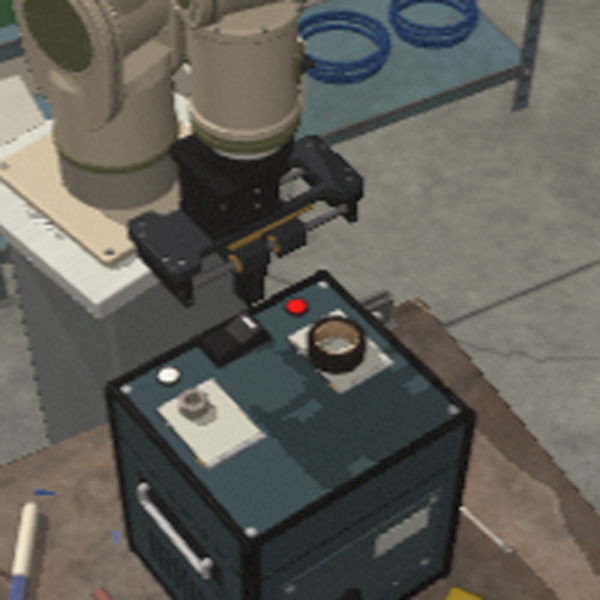

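The fingers (x≈318) line up with the white bar at (317,232). Pressing now.

Emit:
drive_tool(moves="0 0.001 -0.02 0 1; 0 0 -0.01 0 1; 0 0 -0.005 0 1; 0 0 -0.005 0 1; 0 0 -0.001 0 1; 0 0 0 0 1")

```text
time: 5.98
ee_pos: [0.4768, -0.2134, 0.2746]
eef_rot: [0.046, 0.705, -0.046, 0.707]
ft_force: [-9.1, 4.3, 22.1]
width: 0.0001
```

Emit:
drive_tool(moves="0 0 0.02 0 1; 0 0 0.03 0 1; 0 0 0.03 0 0.7; 0 0 0 0 0.7; 0 0 0 0 0.7")

```text
time: 6.6
ee_pos: [0.4762, -0.2133, 0.351]
eef_rot: [0.046, 0.706, -0.046, 0.705]
ft_force: [-0.7, -0.1, -0.7]
width: 0.0217
```

```bash
python3 - <<'E'
from bench import r,cams
import cv2
s=r.read_state(); print(s["ee_pos"].round(4),s["width"],s["ft_force"].round(2))
i=cams.camera("wrist")["color"][:,:,::-1]; cv2.imwrite("pics/w4.png",i)
i=cams.camera("scene")["color"][:,:,::-1]; cv2.imwrite("pics/s4.png",cv2.resize(i[130:230,240:370],(780,600),interpolation=cv2.INTER_CUBIC))
E
```

```text
[ 0.4762 -0.2133  0.351 ] 0.021733543611265282 [-0.71 -0.12 -0.74]
```

View pics/w4.png

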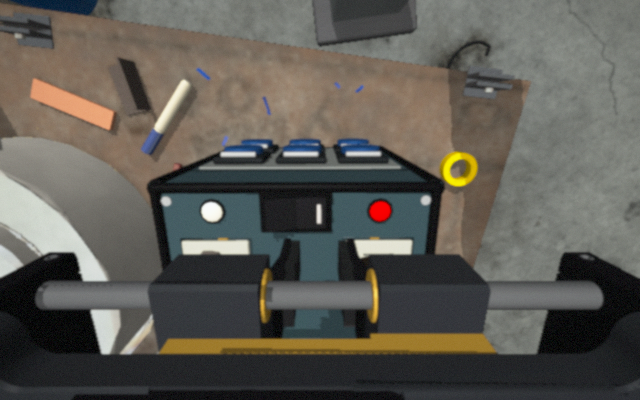

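View pics/s4.png

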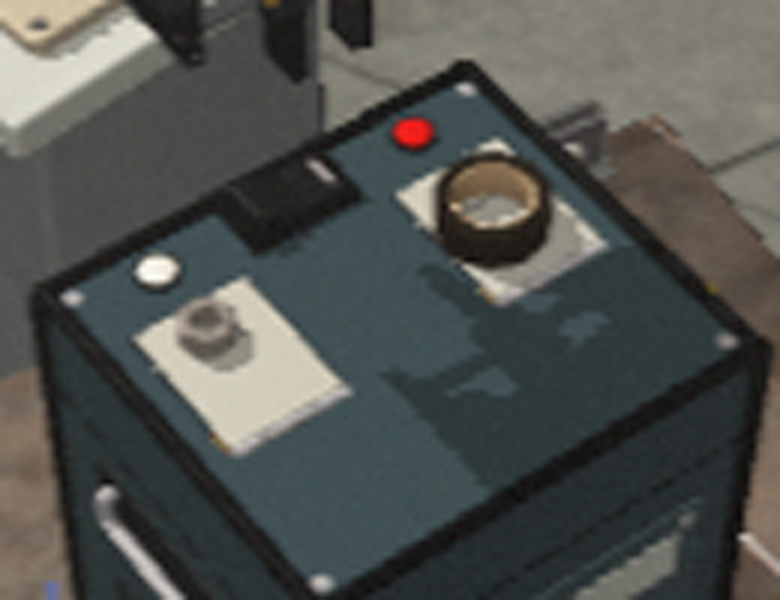

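```bash
python3 - <<'E'
import cv2,numpy as np
a=cv2.imread("pics/scene0.png")[145:180,270:310]
from bench import cams
b=cams.camera("scene")["color"][145:180,270:310,::-1]
cv2.imwrite("pics/cmp.png",np.hstack([cv2.resize(x,(390,340),interpolation=cv2.INTER_CUBIC) for x in (a,b)]))
E
```

```text
(no output)
```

View pics/cmp.png

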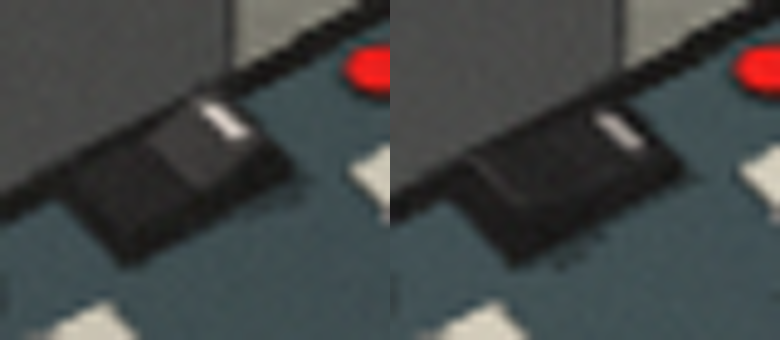

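The switch has flipped: the left half is now level in the right-hand picture, and the raised end has moved to the other side. Next I go in front of the roll with a cradle opening.

Emit:
drive_tool(moves="0.009 0.021 0 0 0.65; 0.009 0.022 -0.015 0 0.65; 0 0 -0.03 0 0.65; 0 0 -0.02 0 0.65; 0 0 -0.006 0 0.65; 0 0 0 0 0.65; 0 0 0 0 0.65")

```text
time: 7.62
ee_pos: [0.4946, -0.1705, 0.2813]
eef_rot: [0.046, 0.705, -0.046, 0.706]
ft_force: [0.8, -0.1, -0.1]
width: 0.0305
```

```bash
python3 - <<'E'
from bench import r,cams
from h import *
s=r.read_state(); print(s["ee_pos"].round(4),s["width"],s["ft_force"].round(2),w2b([.5575,-.2435,-.127],s["ee_pos"]))
i=cams.camera("scene")["color"][:,:,::-1]; cv2.imwrite("pics/s5.png",cv2.resize(i[110:210,260:390],(780,600),interpolation=cv2.INTER_CUBIC))
E
```

```text
[ 0.4946 -0.1705  0.2813] 0.03051589258200619 [ 0.84 -0.06 -0.07] [-0.0716442   0.06448675]
```

View pics/s5.png

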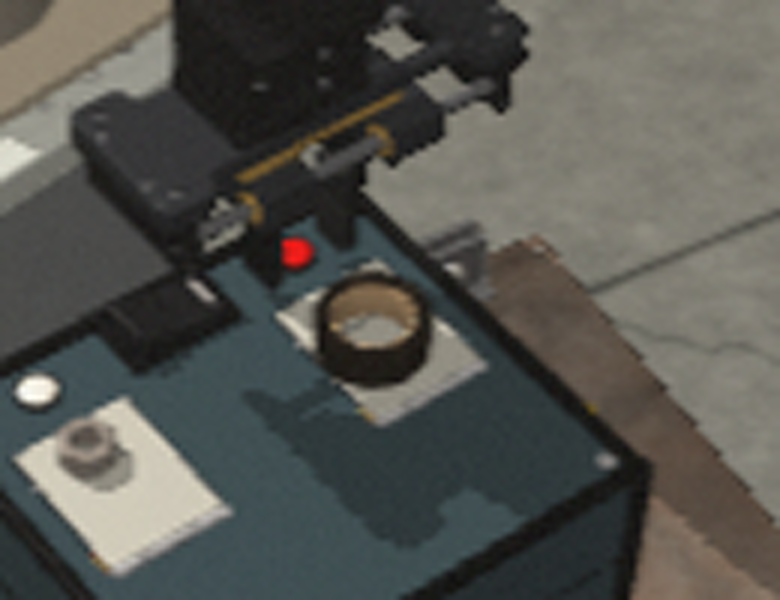

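Emit:
drive_tool(moves="0 0 -0.005 0 0.65; 0.008 -0.001 0 0 0.65; 0.008 -0.001 0 0 0.65; 0.008 -0.001 0 0 0.65; 0.008 -0.001 0 0 0.65; 0.008 -0.001 0 0 0.65; 0.008 -0.001 0 0 0.65; 0.008 -0.001 0 0 0.65; 0.008 -0.001 0 0 0.65; 0.008 -0.001 0 0 0.65; 0 0 0 0 0.65")

```text
time: 9.05
ee_pos: [0.5667, -0.1792, 0.2752]
eef_rot: [0.046, 0.706, -0.046, 0.706]
ft_force: [0.1, -0.9, -0.3]
width: 0.0304
```

```bash
python3 - <<'E'
from bench import r,cams
from h import *
s=r.read_state(); print(s["ee_pos"].round(4),s["width"],s["ft_force"].round(2),w2b([.5575,-.2435,-.127],s["ee_pos"]))
i=cams.camera("scene")["color"][:,:,::-1]; cv2.imwrite("pics/s6.png",cv2.resize(i[110:210,260:390],(780,600),interpolation=cv2.INTER_CUBIC))
E
```

```text
[ 0.5667 -0.1792  0.2752] 0.030383574715107716 [ 0.13 -0.89 -0.29] [0.00103343 0.06493188]
```

View pics/s6.png

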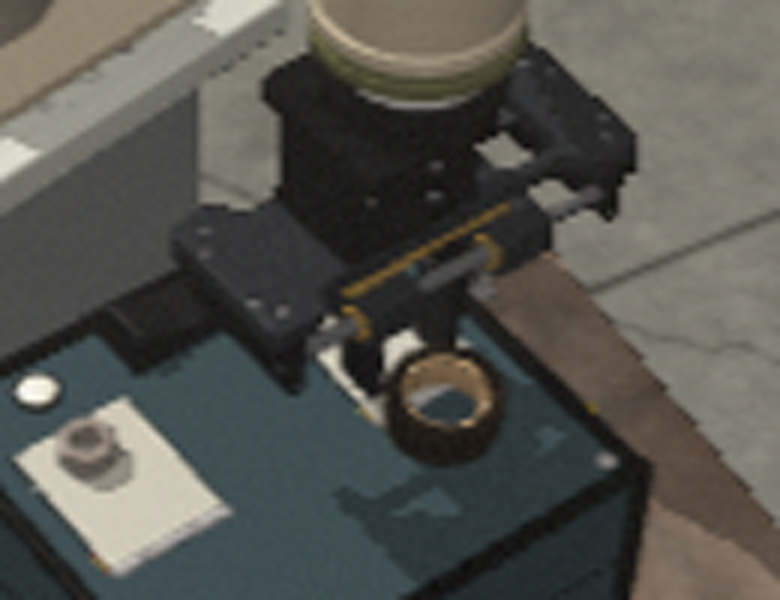

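The roll is nested between the fingers at (447,400), its rear part already over the bare deck. I push about 26 mm further.

Emit:
drive_tool(moves="0.0065 -0.001 0 0 0.65; 0.0065 -0.001 0 0 0.65; 0.0065 -0.001 0 0 0.65; 0.0065 -0.0005 0 0 0.65; 0 0 0 0 0.65; -0.008 0.001 0 0 0.65; -0.008 0.001 0 0 0.65; 0 0 0.03 0 0.7; 0 0 0.03 0 0.9; 0 0 0.03 0 1; -0.03 0.004 0.02 0 1; -0.03 0.004 0 0 1; 0 0 0 0 1")

```text
time: 10.72
ee_pos: [0.5146, -0.1732, 0.3867]
eef_rot: [0.046, 0.705, -0.046, 0.706]
ft_force: [0.5, -0.2, -0.2]
width: 0.0006
```

```bash
python3 - <<'E'
from bench import r,cams
from h import *
p=[.5575,-.2435,-.127]
s=r.read_state(); print(s["ee_pos"].round(4),s["width"],s["ft_force"].round(2),w2b(p,s["ee_pos"]))
i=cams.camera("scene")["color"][:,:,::-1]; cv2.imwrite("pics/s7.png",cv2.resize(i[110:210,260:390],(780,600),interpolation=cv2.INTER_CUBIC))
i=cams.camera("wrist")["color"][:,:,::-1]; cv2.imwrite("pics/w7.png",i)
E
```

```text
[ 0.5146 -0.1732  0.3867] 0.0006187792453412655 [ 0.52 -0.19 -0.15] [-0.05150491  0.06433279]
```

View pics/s7.png

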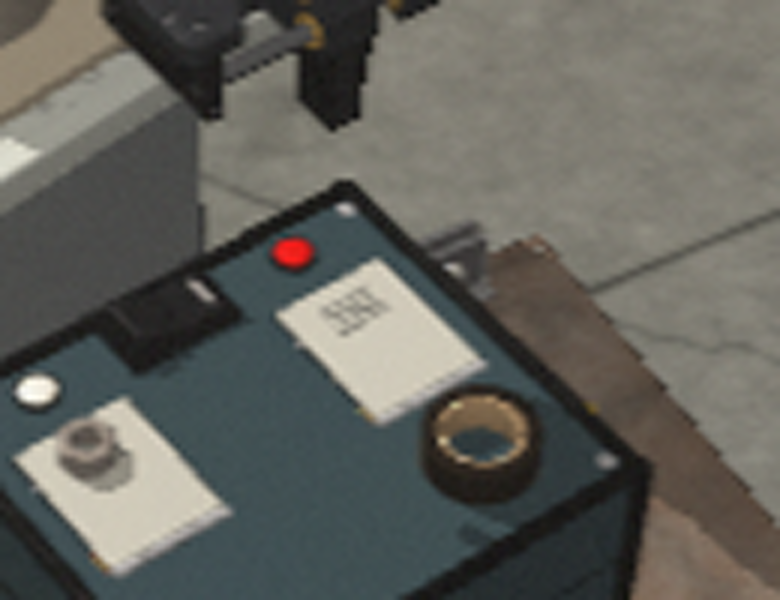

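View pics/w7.png

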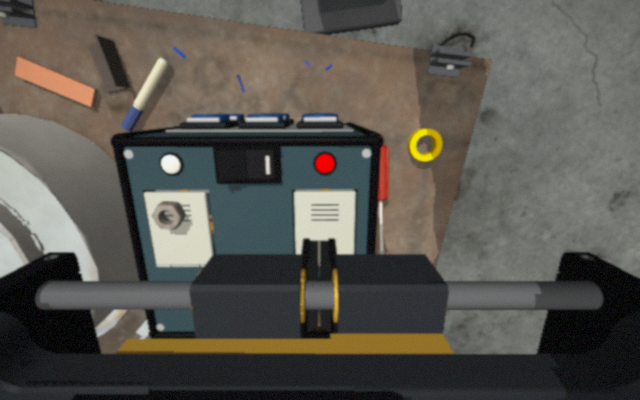

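```bash
python3 - <<'E'
from h import *
c=cams.camera("scene")
for P in ([.5575,-.2435,-.127],[.5618,-.2445,-.127]):
    print(w2b(P,ray(c,(482.5/6-.5+260,430.5/6-.5+110),.274))*1000, b2w(P,np.array([-38,70,259])/1000))
E
```

```text
[60.85038941 64.91164784] [[ 0.52867216 -0.16925072  0.259     ]]
[56.4583613 65.358961 ] [[ 0.53297216 -0.17025072  0.259     ]]
```

Emit:
drive_tool(moves="0.012 0.0035 -0.03 0 1; 0 0 -0.03 0 1; 0 0 -0.03 0 1; 0 0 -0.015 0 1; 0 0 0 0 1; 0 0 -0.006 0 1; 0 0 -0.005 0 1; 0 0 -0.005 0 1; 0 0 0 0 1")

```text
time: 12.0
ee_pos: [0.5287, -0.1695, 0.2661]
eef_rot: [0.046, 0.705, -0.046, 0.706]
ft_force: [-3.4, 1.2, 9.5]
width: 0.0003
```

Emit:
drive_tool(moves="0 0 -0.0015 0 1; 0 0 0 0 1")

```text
time: 12.25
ee_pos: [0.5287, -0.1695, 0.2657]
eef_rot: [0.046, 0.705, -0.046, 0.707]
ft_force: [-7.4, 2.7, 18.1]
width: 0.0003
```

Force rises stiffly, so the door is on its stop. I let go and rise fast.

Emit:
drive_tool(moves="0 0 0.03 0 1; 0 0 0.05 0 1; 0 0 0.05 0 1; 0 0 0.05 0 1; 0 0 0.03 0 1; 0 0 0 0 1; 0 0 0 0 1; 0 0 0 0 1; 0 0 0 0 1; 0 0 0 0 1; 0 0 0 0 1; 0 0 0 0 1; 0 0 0 0 1; 0 0 0 0 1; 0 0 0 0 1; 0 0 0 0 1; 0 0 0 0 1; 0 0 0 0 1; 0 0 0 0 1; 0 0 0 0 1")

```text
time: 14.75
ee_pos: [0.5283, -0.1693, 0.473]
eef_rot: [0.046, 0.706, -0.046, 0.706]
ft_force: [0.3, 0.5, 0.3]
width: 0.0005
```

```bash
python3 - <<'E'
from bench import r,cams
from h import *
s=r.read_state(); print(s["ee_pos"].round(4),s["ft_force"].round(2))
i=cams.camera("scene")["color"][:,:,::-1]; cv2.imwrite("pics/s8.png",cv2.resize(i[100:220,250:400],(750,600),interpolation=cv2.INTER_CUBIC))
cv2.imwrite("pics/s8f.png",i)
E
```

```text
[ 0.5283 -0.1693  0.473 ] [0.34 0.49 0.3 ]
```

View pics/s8.png

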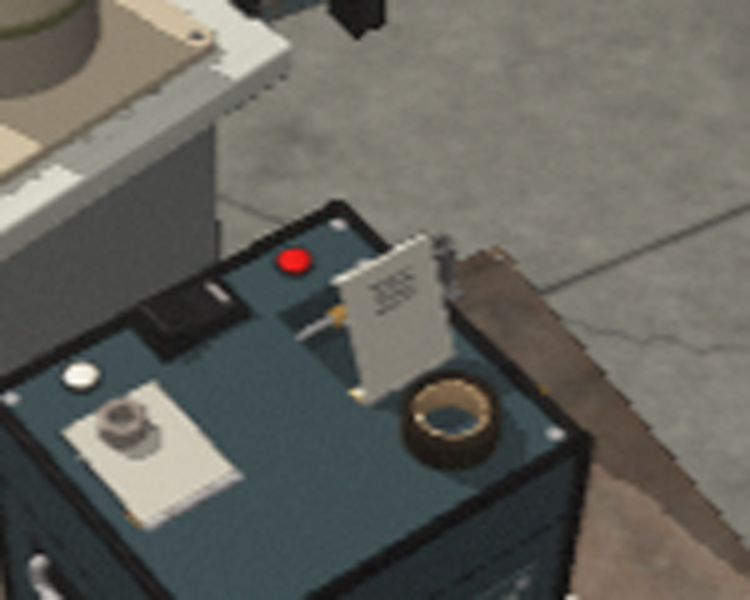

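The door stands open at (395,315), the roll lies behind it at (450,420), and the other door is shut with its nut at (122,420). I wait until it has settled and look once more.

Emit:
drive_tool(moves="0 0 0 0 1; 0 0 0 0 1; 0 0 0 0 1; 0 0 0 0 1; 0 0 0 0 1; 0 0 0 0 1; 0 0 0 0 1; 0 0 0 0 1; 0 0 0 0 1; 0 0 0 0 1; 0 0 0 0 1; 0 0 0 0 1; 0 0 0 0 1; 0 0 0 0 1; 0 0 0 0 1; 0 0 0 0 1")

```text
time: 16.8
ee_pos: [0.5283, -0.1693, 0.473]
eef_rot: [0.046, 0.706, -0.046, 0.706]
ft_force: [0.4, -0.6, 0.9]
width: 0.0004
```

```bash
python3 - <<'E'
from bench import r,cams
from h import *
c=cams.camera("scene");i=c["color"][:,:,::-1]
d=cv2.absdiff(i,cv2.imread("pics/s8f.png"))[130:220,270:380]; print("change",d.mean(),d.max())
j=cv2.resize(i[100:220,250:400],(750,600),interpolation=cv2.INTER_CUBIC)
P=[.5605,-.2442,-.127]
for a,col in ((1.0,(255,0,0)),(1.2,(0,255,0))):
    B=np.array([[.018-.075*np.cos(a),y,.257+.075*np.sin(a)] for y in (.099,.041)])
    q=(proj(c,b2w(P,B))-[250,100]+.5)*5
    cv2.line(j,tuple(map(int,q[0])),tuple(map(int,q[1])),col,1)
cv2.imwrite("pics/s9.png",j)
E
```

```text
change 1.519090909090909 13
```

View pics/s9.png

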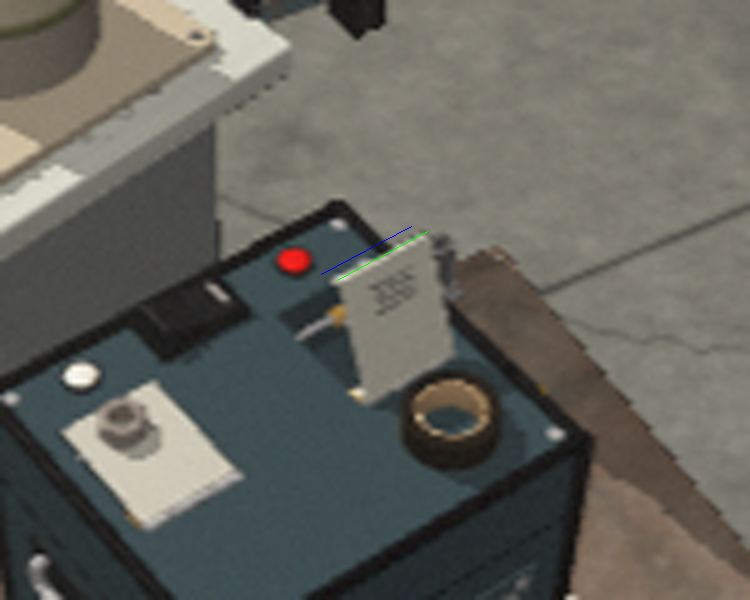

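The door's free edge matches the 1.2 rad line, and nothing is moving. Handing the job in.

```bash
python3 -c "
from bench import ticket
print(ticket.close_job())"
```

```text
the job is handed in; nothing more can be done
None
```

The job is done and handed in at about 17 s of the 54 s allowed; handing it in gave no verdict.

- **Switch:** I pressed down its raised left end. A before/after crop shows it snapped over to off.
- **Roll of tape:** I pushed it straight back off the left door, which the red flag marked. It lies flat on the bare rear part, at box x of about 56 to 61 mm. The spread comes from the top and scene cameras disagreeing by about 5 mm on the box position. Both values are past the required 42 mm.
- **Marked door:** I pressed it once to its stop and let go. Its free edge matches the 1.2 rad line in the scene picture, and nothing moved between two pictures 2 s apart.
- **Everything else:** The right door is still shut with its nut on it. The arm is about 20 cm above the box, and the wrist force is about zero. I did not measure the bystanders on the bench again at the end, but the arm never went near them.

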